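Load a chair brace under the sprung clip of a drilling jig

ROBOT

A 6-joint arm with a two-finger parallel gripper is mounted at the origin on a cart in front of the work surface, level with it; the furniture and walls round the work are solid. World frame = base frame: x ahead of the robot, y to its left, z up, the work surface at z = 0. Lengths are in m, angles in degrees, forces in N, time in s.
With the tool pointing down it reaches from about 0.4 to 0.825 m from the base axis. Payload 7 kg.
Tool frame: the origin (TCP) lies at the very end of the fingers, on their centre line; the grasp point (between the pads) lies 19 mm behind it; x points along the fingers, z is the direction in which the jaws open and shut, and the axes are right-handed (so a half turn about x gives the same grasp; the last joint's range is limited). The gripper opens to 88 mm and grips with 3 to 60 N. Pads are 19 mm wide; open, the fingers measure 130 mm over their backs; the gripper's body (78 mm by 193 mm) begins 47 mm behind the grasp point.
Start: joints at [90.533, 20.546, 0.682, 0, -70.136, -16.507], TCP at [0.186, 0.649, 0.227] pointing down, gripper open.
Joint ranges: [-176.03, 176.03], [-82.01, 121.73], [-58.28, 71.71], [-173.87, 95.51], [-174.79, -0.11], [-173.66, 173.66]. Speed limits (degrees/s): [136.94, 136.94, 172.46, 180, 180, 180].

INTERFACE

Orientations are given as [roll, pitch, yaw] about the fixed x, y, z axes, in that order (R = Rz(yaw) Ry(pitch) Rx(roll)).
In Python, from plant import * gives the robot as it stands.
- The arm moves only by the tool arm_command, never from a script. Its argument "commands" is one flat list of numbers, 5 for each row, row after row: the shift along the tool's x, y, z in mm, then the turn about the tool's x in degrees, then the opening in per cent of the stroke, from 0 (shut) to 100 (fully open). A call has 1 to 5 rows; each row shifts and turns the pose as measured when the row begins, along the tool's axes as they then stand; what a row does not reach is not made up. A row lasts 1/8 s, in which the tool goes at most 62.5 mm and 10.7 degrees, less where a joint would pass 70% of its speed; a pose out of reach is approached as far as the arm can. A call is refused whole if a number of a shift passes 62.5 or a number of a turn 10.7, either way. A call with a gripper value outside its range is refused whole. The fingers move at their own pace and stop on an object; the grip force is fixed at half the most. Time passes only in rows, so rows that do not move let the fingers close. It gives the time, the measured TCP pose, the force and the opening at its end, in the units of the state.
- get_obs(): the state, without advancing time (a new reading comes with each control period).
- snapshot(name): name is "scene" or "top"; returns a dict with "frame" (480x640x3 uint8, blue, green, red), "fov_y" (degrees; the focal length in pixels is half the picture's height over the tangent of half this angle, whatever the lens; pixels are square), "cx", "cy" (the principal point, pixels), "world_to_cam" (4x4, takes a point from world to camera coordinates). Camera axes: x right, y up, looking along -z (the intrinsics and any distortion apply to the point x, -y, -z); pixel columns grow to the right and rows downward; lengths in m; the calibration is good to about 2 mm. A picture is of the moment at which its call begins. There is no depth.
- close_job(): hands the job in, once; it reports no verdict.
The state is a dict: "clock": time; "joint_pos": joint angles; "qvel": joint speeds; "tau": joint torques, N m; "tool_pos": TCP position; "orientation": TCP orientation; "force": force on the tool from outside, world axes, zero at the start; "moment": the same for the moment, N m; "opening": finger opening in m.
Only numpy, scipy, OpenCV 4.12 (cv2) and the standard library are available. Lean on these libraries where they do the work, as an engineer would, in place of code of your own. Each camera call takes 0.05 s, during which the arm holds its last target. There are 200 camera calls.

TASK

Load the beech brace into the drilling jig with the fingertips alone, never pinching or lifting it: slide it along its channel up to the clip, press the clip's red thumb pad down with one fingertip to raise the nose, and keep it down while the other fingertip pushes the brace beneath until it sits fully home and square against the fence. Then let the clip come down so that it holds the brace, and move clear; leave the jar, the spool and the carton where they are.

Things in the scene. Friction and masses are not known exactly. Their poses are not given: they have to be found in the camera images.
- jig: Drilling jig screwed to the table: plywood base 146 x 100 x 12 mm, grey bed in front, aluminium fence across, sprung clip in the middle. Origin on the table top under the middle of the fence face; x is the way the brace is pushed, y runs along the fence, z up. The bed's top is 22 mm up, from x = -79 to 0 mm; wooden cheeks at y = +-45 mm, 9 mm above the bed, make it a channel.
- fence (a point): Foot of the fence face, mid-length, on the bed's top (jig x = 0, y = 0, 22 mm above the table). The brace's long side must come to lie against this face. Two aluminium drill-bush plates overhang the bed from here to x = -18 mm, 21 to 41 mm either side of the middle, 15 mm above the bed; their bushes reach 48 mm above the table.
- pivot (a point): Pivot axis of the clip, parallel to jig y, at jig x = 9 mm, 39 mm above the table, between two steel ears that end at jig x = 14 mm, 44 mm high, 27 mm apart over the outside (32 mm over the pin heads). Beyond the ears, on the pad's side, there is only the low base, up to x = 65 mm.
- clip (a joint): Clip angle (rad). 0: released, nose down. 0.65: thumb pad fully down on its stop, nose raised 17 mm over the bed. About 0.43: nose resting on the brace. The spring drives it towards 0: full travel takes about 2 to 10 N on the pad, the less the farther out; the nose holds the brace with about 4 N. Pushing the brace against the lowered nose does not open it.
- thumb_pad (a point): Middle of the top of the red thumb pad, 27 mm wide (jig y), 42 mm long; moves with the clip. Released, it slopes up away from the pivot, from 36 to 62 mm above the table. Fully down it is level, its top 26.5 mm above the table (4.5 mm above the bed, lower than the brace's top), from jig x = 21 to 63 mm; a fingertip can slide along it there while the clip stays open.
- clip_nose (a point): Lowest point of the clip's rubber-footed nose, 16 mm wide; moves with the clip. Released it is 2 mm above the bed at jig x = -12 mm; the nose's flat front face then stands upright at x = -17 mm, higher than the brace, and the brace butts against it there.
- brace: Loose beech brace, a flat wooden bar 32 (its x) x 84 (its y) x 12 mm thick, about 30 g, a pencilled cross near each end. Origin at the centre of its underside. It starts flat on the bed, in the channel, long side along the fence, short of the clip. Butted against the lowered nose its centre is at jig x = -33 mm; fully home at jig x = -16 mm.
- jar_tacks: Bystander: glass jar of tacks with a red lid, 60 mm across, 74 mm high; origin at the centre of its underside.
- spool_jute: Bystander: wooden spool of jute twine, 48 mm across, 50 mm high; origin at the centre of its underside.
- button_carton: Bystander: blue carton, 56 x 80 x 31 mm; origin at the centre of its underside.

How it is judged (in metres and radians):
On the way, in this order (a step that is already met when the one before it is completed fails the run):
1. the clip is pressed open while the brace still lies in front of its nose (value of joint clip above 0.5 rad and x of brace in the frame of jig below -0.026 m), for 0.1 s.
2. the brace is pushed home against the fence while the clip is still held open (value of joint clip above 0.48 rad and x of brace in the frame of jig above -0.0185 m), for 0.1 s.
At the end, for the whole second after the job is handed in: The brace lies flat on the bed, within 2.5 mm of the fence and square to it within 0.05 rad, and the released clip rests on it (clip angle 0.38 to 0.50 rad) (x of brace in the frame of jig between -0.0185 and -0.013 m and z of brace in the frame of jig between 0.019 and 0.025 m and angle between the x axis of brace and the x axis of jig, either way round below 0.05 rad and value of joint clip between 0.38 and 0.5 rad); the robot touches nothing.
It fails at once if the brace is lifted off the bed or tipped over (z of brace in the frame of jig above 0.032 m or angle between brace's own z axis and vertical above 0.6 rad).
It fails at once if the jar, the spool or the carton is moved more than 20 mm (distance of any of jar_tacks, spool_jute, button_carton from where it was at the start of the episode above 0.02 m).
It also fails if it takes over 54 s, if anything falls off the work surface, if the arm or the gripper's body presses on something with over 40 N, if the wrist force passes 120 N, or if a joint passes its speed limit or range.

## Working session

There is one attempt and no reset: what is moved stays moved. The work goes in short steps, Python scripts to look and compute and a tool call to move; the robot and the scene stay as the last step left them, time stands still between calls to the robot, and variables do not carry over. Pictures are saved under pics/ and viewed, about 8 in all and at most 12, crops included, and the job is handed in when it is done.

Besides the shell and the picture viewer there is one more tool, called after "Request:" by a JSON object that holds its "api" and its "payload", one argument or row to a line. arm_command: Moves the arm, as the interface text tells. Its arguments: {"type":"object","properties":{"commands":{"type":"array"}},"required":["commands"]}

```bash
mkdir -p pics; ls; python3 - <<'E'
from plant import *
import cv2
print(get_obs())
for n in("scene","top"):
    s=snapshot(n);cv2.imwrite(f"pics/{n}0.png",s["frame"]);print({k:v for k,v in s.items() if k!="frame"})
E
```

```text
pics
{'clock': 0.0, 'joint_pos': array([ 9.05331299e+01,  2.05911267e+01,  6.33592525e-01, -1.90494645e-02,
       -7.01351799e+01, -1.65089279e+01]), 'qvel': array([ 2.56222877e-02,  7.59236297e-05,  1.89393528e-02,  2.37624374e-02,
       -4.94814761e-02,  2.28531545e-02]), 'tau': array([-2.31169741e-05, -5.82719135e+01,  2.93046659e+01,  6.99694633e+00,
        6.94145914e-03, -1.62413630e-04]), 'tool_pos': array([0.18565605, 0.64846168, 0.22562815]), 'orientation': array([   5.57832613,   89.90557175, -100.40395947]), 'force': array([0.01409236, 0.33014558, 0.38315127]), 'moment': array([-0.00678953,  0.03530327,  0.02229471]), 'opening': 0.08773286150110185}
{'fov_y': 47.75135833182709, 'cx': 319.9220152499417, 'cy': 237.72654751126305, 'world_to_cam': array([[-0.99383982,  0.11066398, -0.00599061,  0.53943275],
       [-0.0533406 , -0.43025467,  0.90113024,  0.03025637],
       [ 0.09714517,  0.89589866,  0.4335071 , -1.06954577],
       [ 0.        ,  0.        ,  0.        ,  1.        ]])}
{'fov_y': 47.40109877730469, 'cx': 324.50491273477076, 'cy': 244.9705809501942, 'world_to_cam': array([[ 0.04475475, -0.99898701, -0.00468736,  0.11666724],
       [ 0.97112989,  0.04240526,  0.23475204, -0.56009121],
       [-0.23431547, -0.01505831,  0.97204398, -0.92186303],
       [ 0.        ,  0.        ,  0.        ,  1.        ]])}
```

View pics/top0.png

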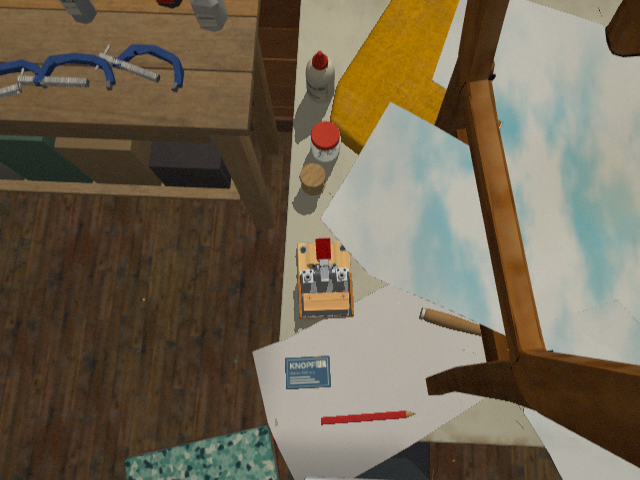

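View pics/scene0.png

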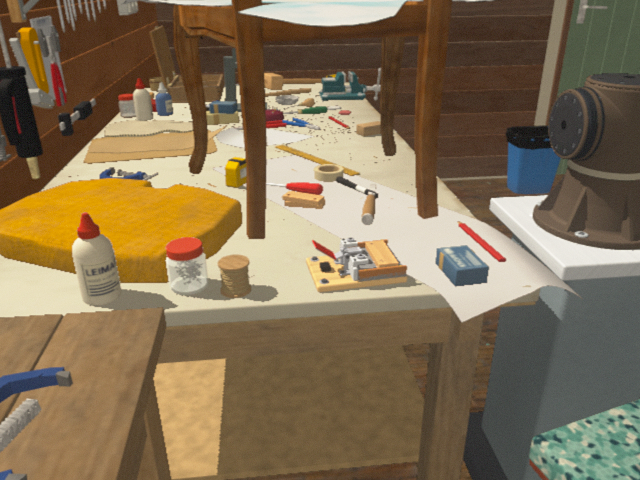

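```bash
cat > h.py <<'E'
from plant import *
import cv2, numpy as np
def ray(s,u,v):
    h,w=s["frame"].shape[:2];f=h/2/np.tan(np.radians(s["fov_y"]/2))
    M=s["world_to_cam"];R=M[:3,:3]
    return -R.T@M[:3,3], R.T@np.array([(u-s["cx"])/f,-(v-s["cy"])/f,-1])
def onz(s,u,v,z):
    o,d=ray(s,u,v);return o+d*(z-o[2])/d[2]
def pix(s,p):
    h=s["frame"].shape[0];f=h/2/np.tan(np.radians(s["fov_y"]/2))
    c=s["world_to_cam"][:3]@np.append(p,1);return s["cx"]-f*c[0]/c[2],s["cy"]+f*c[1]/c[2]
def crop(s,u,v,w,h,k,name):
    cv2.imwrite(name,cv2.resize(s["frame"][v:v+h,u:u+w],None,fx=k,fy=k,interpolation=cv2.INTER_CUBIC))
E
python3 - <<'E'
from h import *
t=snapshot("top");s=snapshot("scene")
a=cv2.resize(t["frame"][225:325,280:370],None,fx=6,fy=6,interpolation=cv2.INTER_CUBIC)
cv2.imwrite("pics/t1.png",a)
crop(s,300,225,115,75,6.5,"pics/s1.png")
for n,(u,v),z in[("jig base corners",(299,243),.012),("",(350,243),.012),("",(299,318),.012),("",(354,317),.012),("jar",(325,135),.074),("spool",(312,172),.05),("carton",(307,372),.031)]: print(n,onz(t,u,v,z).round(4))
print("cams",ray(t,0,0)[0],ray(s,0,0)[0])
for n,(u,v) in [("leg1",(257,237)),("leg2",(428,215))]: print(n,onz(s,u,v,0).round(3))
E
```

```text
jig base corners [0.5694 0.1911 0.012 ]
 [0.5736 0.0936 0.012 ]
 [0.4265 0.1831 0.012 ]
 [0.4329 0.0814 0.012 ]
jar [0.766  0.1498 0.074 ]
spool [0.7001 0.1717 0.05  ]
carton [0.3297 0.1625 0.031 ]
cams [0.32269314 0.12641817 1.02812083] [0.64162484 0.91152679 0.43962229]
leg1 [ 0.66  -0.015  0.   ]
leg2 [ 0.312 -0.076  0.   ]
```

View pics/t1.png

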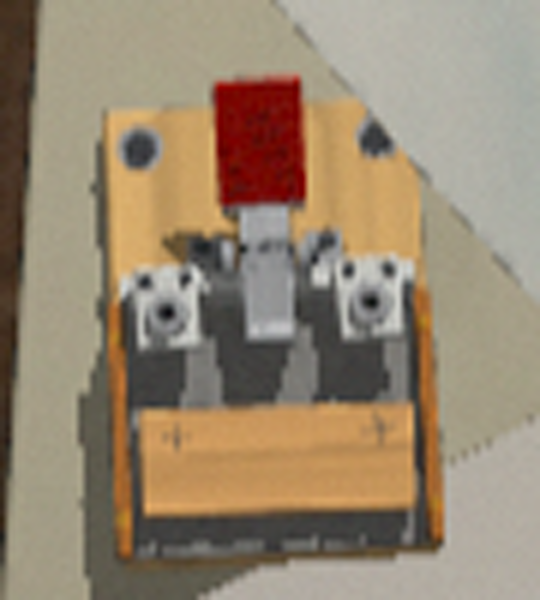

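View pics/s1.png

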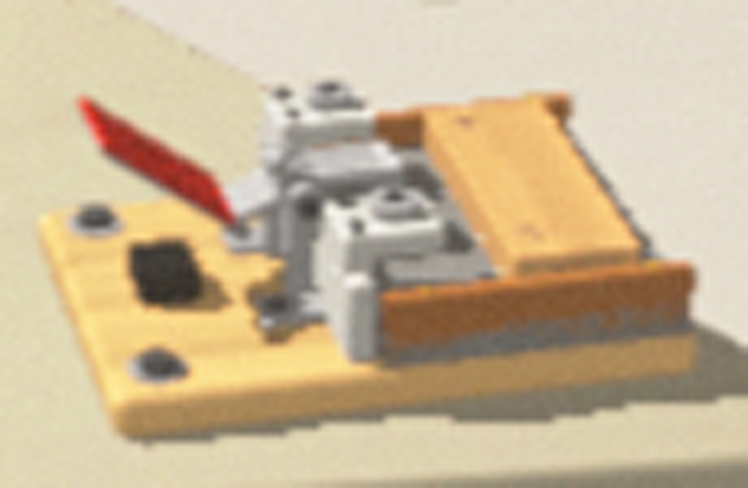

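```bash
python3 - <<'E'
from h import *
t=snapshot("top");s=snapshot("scene")
T=lambda x,y:(280+(x+.5)/6-.5,225+(y+.5)/6-.5)
P={}
for n,c,z in[("bushL",(167,313),.048),("bushR",(370,302),.048),("brFL",(141,411),.034),("brFR",(413,402),.034),("brRL",(145,516),.034),("brRR",(414,508),.034),
 ("padL",(215,82),.062),("padR",(300,77),.062),("padl",(219,205),.036),("padr",(304,201),.036),("baseTL",(106,110),.012),("baseBL",(120,560),.012),("baseBR",(437,551),.012)]:
    P[n]=onz(t,*T(*c),z); print(n,P[n].round(4),np.round(pix(s,P[n]),1))
for a,b in[("bushR","bushL"),("brFR","brFL"),("brRR","brRL"),("baseBR","baseBL"),("padR","padL")]:
    d=P[b]-P[a];print(a,b,np.linalg.norm(d),-np.degrees(np.arctan2(d[0],d[1])))
d=P["baseTL"]-P["baseBL"];print("side",np.linalg.norm(d),np.degrees(np.arctan2(d[1],d[0])))
for n,p in[("leg1",(.66,-.015,0)),("leg2",(.312,-.076,0))]:print(n,pix(t,p))
for n,(u,v) in dict(railL=(257,20),railR=(428,28)).items():
    o,d=ray(s,u,v);k=(-.05-o[1])/d[1];print(n,o+k*d)
for z in(.35,.4,.45):print(z,[onz(t,u,v,z)[:2].round(3) for u,v in((325,215),(390,103),(500,333),(470,85),(545,350),(430,380))])
crop(s,160,0,310,240,2.5,"pics/s2.png")
E
```

```text
bushL [0.4982 0.17   0.048 ] [360.1 254.5]
bushR [0.5043 0.1086 0.048 ] [350.  237.8]
brFL [0.47  0.177 0.034] [378.4 263.4]
brFR [0.4765 0.0941 0.034 ] [364.6 240.7]
brRL [0.4381 0.174  0.034 ] [397.9 261.4]
brRR [0.4441 0.0927 0.034 ] [383.1 239.3]
padL [0.5675 0.1585 0.062 ] [315.2 245.6]
padR [0.5701 0.1328 0.062 ] [311.9 238.6]
padl [0.5349 0.1562 0.036 ] [335.6 258.5]
padr [0.5373 0.13   0.036 ] [331.9 251.1]
baseTL [0.5694 0.1945 0.012 ] [316.7 285.1]
baseBL [0.4267 0.1821 0.012 ] [405.3 275.6]
baseBR [0.4338 0.0844 0.012 ] [387.3 248.3]
bushR bushL 0.06164982356818001 5.664056793808718
brFR brFL 0.08310879988860292 4.434055373151683
brRR brRL 0.0815625899095053 4.2366643940318
baseBR baseBL 0.09793482748196997 4.157960123479174
padR padL 0.025881173996044976 5.970825416212449
side 0.14321216671788567 4.965901823873898
leg1 (np.float64(406.38473796748116), np.float64(204.22199488622604))
leg2 (np.float64(438.13383491474195), np.float64(388.1781109144995))
railL [ 0.63875122 -0.05        0.37653387]
railR [ 0.34965568 -0.05        0.35999668]
0.35 [array([0.526, 0.138]), array([0.689, 0.057]), array([ 0.385, -0.083]), array([ 0.72 , -0.052]), array([ 0.366, -0.137]), array([0.325, 0.003])]
0.4 [array([0.511, 0.137]), array([0.662, 0.062]), array([ 0.38 , -0.068]), array([ 0.691, -0.039]), array([ 0.363, -0.118]), array([0.325, 0.012])]
0.45 [array([0.496, 0.136]), array([0.635, 0.067]), array([ 0.375, -0.052]), array([ 0.662, -0.026]), array([ 0.36 , -0.098]), array([0.324, 0.021])]
```

View pics/s2.png

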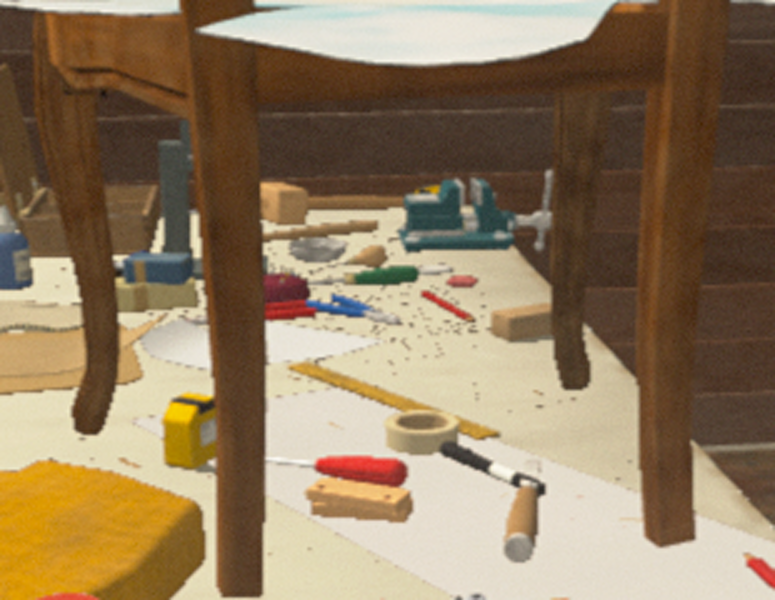

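```bash
python3 - <<'E'
from h import *
t=snapshot("top");s=snapshot("scene")
for u,v in((325,215),(390,103),(430,125),(468,140),(350,275),(380,285),(430,305),(500,333)):
    print((u,v),[(z,onz(t,u,v,z)[:2].round(3).tolist(),np.round(pix(s,onz(t,u,v,z))).astype(int).tolist()) for z in(.35,.38,.41,.44,.5)])
a=t["frame"][0:400,290:640];cv2.imwrite("pics/t2.png",cv2.resize(a,None,fx=1.5,fy=1.5,interpolation=cv2.INTER_CUBIC))
E
```

```text
(325, 215) [(0.35, [0.526, 0.138], [342, 49]), (0.38, [0.517, 0.138], [348, 26]), (0.41, [0.508, 0.137], [356, 1]), (0.44, [0.499, 0.137], [363, -24]), (0.5, [0.481, 0.135], [378, -77])]
(390, 103) [(0.35, [0.689, 0.057], [225, 45]), (0.38, [0.672, 0.06], [234, 23]), (0.41, [0.656, 0.063], [244, 0]), (0.44, [0.64, 0.066], [254, -23]), (0.5, [0.608, 0.072], [276, -73])]
(430, 125) [(0.35, [0.658, 0.002], [246, 41]), (0.38, [0.643, 0.008], [254, 20]), (0.41, [0.629, 0.013], [263, -1]), (0.44, [0.614, 0.019], [272, -23]), (0.5, [0.584, 0.03], [291, -70])]
(468, 140) [(0.35, [0.639, -0.048], [258, 37]), (0.38, [0.625, -0.04], [266, 18]), (0.41, [0.611, -0.033], [274, -2]), (0.44, [0.597, -0.025], [282, -23]), (0.5, [0.569, -0.01], [300, -68])]
(350, 275) [(0.35, [0.449, 0.103], [391, 45]), (0.38, [0.443, 0.104], [396, 23]), (0.41, [0.438, 0.105], [402, 0]), (0.44, [0.432, 0.106], [407, -24]), (0.5, [0.421, 0.108], [419, -75])]
(380, 285) [(0.35, [0.438, 0.065], [393, 42]), (0.38, [0.433, 0.068], [398, 21]), (0.41, [0.427, 0.071], [403, -1]), (0.44, [0.422, 0.073], [408, -24]), (0.5, [0.412, 0.079], [419, -73])]
(430, 305) [(0.35, [0.415, 0.003], [397, 38]), (0.38, [0.411, 0.008], [402, 18]), (0.41, [0.407, 0.014], [406, -2]), (0.44, [0.403, 0.019], [411, -24]), (0.5, [0.395, 0.03], [421, -70])]
(500, 333) [(0.35, [0.385, -0.083], [403, 33]), (0.38, [0.382, -0.074], [407, 15]), (0.41, [0.379, -0.065], [411, -4]), (0.44, [0.376, -0.055], [415, -24]), (0.5, [0.371, -0.037], [424, -67])]
```

View pics/t2.png

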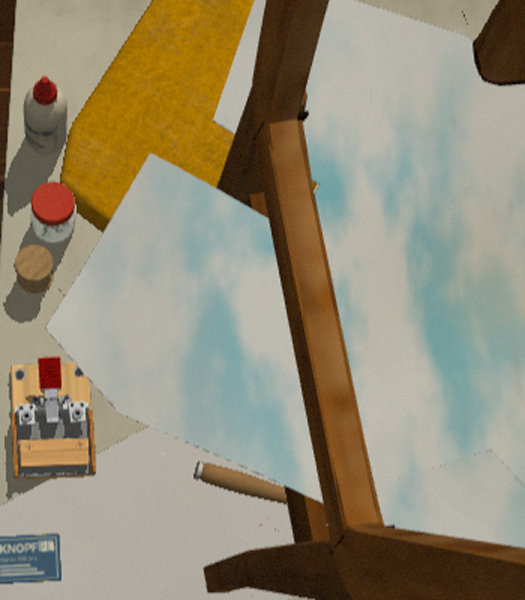

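```bash
cat >> h.py <<'E'
from scipy.spatial.transform import Rotation as Ro
YAW=4.8; O=np.array([.510,.140])
def jig(x,y): a=np.radians(YAW);return O+np.array([x*np.cos(a)-y*np.sin(a),x*np.sin(a)+y*np.cos(a)])
def injig(p): a=np.radians(YAW);d=np.array(p)[:2]-O;return np.array([d@[np.cos(a),np.sin(a)],d@[-np.sin(a),np.cos(a)]])
def rot(o): return Ro.from_euler("xyz",o["orientation"],degrees=True).as_matrix()
def ang(R): return np.degrees(np.arctan2(R[1,2],R[0,2]))
def state():
    o=get_obs();print("t",round(o["clock"],2),"tcp",o["tool_pos"].round(4),"jig mm",(injig(o["tool_pos"])*1e3).round(1),"zang",ang(rot(o)).round(2),"F",o["force"].round(1),"open",round(o["opening"]*1e3,1),"q",o["joint_pos"].round(0));return o
def plan(target,za=YAW-180,step=60,n=5):
    o=state();p=o["tool_pos"].copy();R=rot(o)
    for i in range(n):
        d=np.array(target)-p;L=np.linalg.norm(d);d=d*min(1,step/1e3/max(L,1e-9))
        da=(za-ang(R)+180)%360-180;t=np.clip(-da,-10.5,10.5)
        print((R.T@d*1e3).round(1),t.round(1));p=p+d;R=R@Ro.from_euler("x",t,degrees=True).as_matrix()
E
python3 - <<'E'
from h import *
plan([*jig(-.104,-.001),.2])
E
```

```text
t 0.4 tcp [0.1857 0.6489 0.2264] jig mm [-280.5  534.2] zang -105.97 F [-0.5  0.3 -0.5] open 87.7 q [ 91.  21.   1.  -0. -70. -17.]
[ 2.8 37.7 46.6] 10.5
[ 2.8 45.6 38.9] 10.5
[ 2.8 51.9 29.9] 10.5
[ 2.8 56.5 20. ] 10.5
[ 2.8 59.2  9.3] 10.5
```

Request:
{"api": "arm_command", "payload": {
  "commands": [3, 38, 47, 10.5, 0, 3, 46, 39, 10.5, 0, 3, 52, 30, 10.5, 0, 3, 56, 20, 10.5, 0, 3, 59, 9, 10.5, 0]
}}

```text
clock: 1.02
tool_pos: [0.3025, 0.3673, 0.2098]
orientation: [130.2, 89.9, -29.4]
force: [0.0, -0.7, 0.7]
opening: 0.0437
```

```bash
python3 - <<'E'
from h import *
plan([*jig(-.104,-.001),.16])
E
```

```text
t 1.02 tcp [0.3025 0.3673 0.2098] jig mm [-187.8  243.9] zang -159.59 F [ 0.  -0.7  0.7] open 43.7 q [ 74.   2. -25.   0. -63. -54.]
[11.4 58.8 -3.4] 10.5
[ 11.4  57.2 -14. ] 5.1
[ 11.4  55.7 -19.1] -0.0
[ 11.4  55.7 -19.1] 0.0
[ 4.5 21.9 -7.5] -0.0
```

Request:
{"api": "arm_command", "payload": {
  "commands": [11, 59, -3, 10.5, 0, 11, 57, -14, 5, 0, 11, 56, -19, 0, 0, 11, 56, -19, 0, 0]
}}

```text
clock: 1.52
tool_pos: [0.398, 0.1443, 0.167]
orientation: [-140.1, 89.6, 44.4]
force: [1.7, 0.0, 0.9]
opening: 0.0039
```

```bash
python3 - <<'E'
from h import *
plan([*jig(-.104,-.001),.08],step=50)
E
```

```text
t 1.52 tcp [0.398  0.1443 0.167 ] jig mm [-111.3   13.6] zang -175.53 F [1.7 0.  0.9] open 3.9 q [ 47.  -1. -35.   0. -56. -42.]
[49.1  8.5 -3.9] -0.3
[37.8  6.5 -3. ] 0.0
[0. 0. 0.] -0.0
[0. 0. 0.] -0.0
[0. 0. 0.] -0.0
```

Request:
{"api": "arm_command", "payload": {
  "commands": [50, 8, -4, -0.3, 0, 37, 6, -3, 0, 0, 25, 0, 0, 0, 0, 0, 0, 0, 0, 0]
}}

```text
clock: 2.02
tool_pos: [0.4088, 0.127, 0.0533]
orientation: [-142.3, 89.3, 42.0]
force: [0.4, -1.1, -0.3]
opening: 0.0003
```

```bash
python3 - <<'E'
from h import *
plan([*jig(-.104,-.001),.027],step=50)
t=snapshot("top");s=snapshot("scene")
a=cv2.resize(t["frame"][215:385,250:400],None,fx=3.4,fy=3.4,interpolation=cv2.INTER_CUBIC)
b=cv2.resize(s["frame"][150:310,290:530],None,fx=3.3,fy=3.3,interpolation=cv2.INTER_CUBIC)
cv2.imwrite("pics/a.png",a[:600]);cv2.imwrite("pics/b.png",b)
E
```

```text
t 2.02 tcp [0.4088 0.127  0.0533] jig mm [-101.9   -4.5] zang -175.67 F [ 0.4 -1.1 -0.3] open 0.3 q [ 44.   9. -43.   0. -38. -40.]
[26.3 -3.3  2.3] -0.5
[0. 0. 0.] 0.0
[0. 0. 0.] -0.0
[0. 0. 0.] -0.0
[0. 0. 0.] -0.0
```

View pics/b.png

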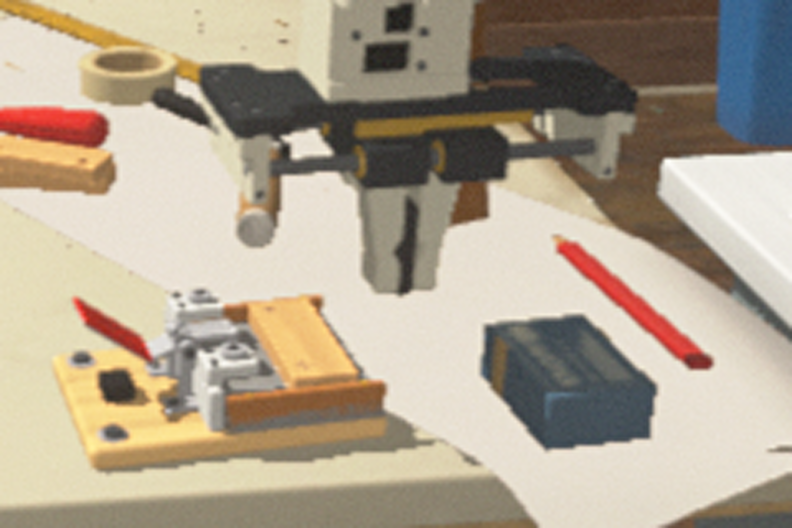

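```bash
python3 - <<'E'
from h import *
s=snapshot("scene");o=get_obs();p=o["tool_pos"];R=rot(o)
for dz in(-21,-15,-12,0,12,15,21):
  print(dz,[np.round(pix(s,p+R@np.array([-h,10,dz])/1e3),1) for h in(0,30)])
E
```

```text
-21 [array([394.4, 234.3]), array([395.6, 217.6])]
-15 [array([397.9, 234.1]), array([399.1, 217.3])]
-12 [array([399.6, 233.9]), array([400.9, 217.2])]
0 [array([406.6, 233.4]), array([407.9, 216.7])]
12 [array([413.5, 232.9]), array([414.9, 216.2])]
15 [array([415.2, 232.7]), array([416.6, 216.1])]
21 [array([418.6, 232.5]), array([420.1, 215.8])]
```

Request:
{"api": "arm_command", "payload": {
  "commands": [26, -3, 2, -0.5, 0, 0, 0, 0, 0, 0]
}}

```text
clock: 2.42
tool_pos: [0.4102, 0.1339, 0.032]
orientation: [-143.7, 88.7, 41.3]
force: [0.1, 0.1, 0.8]
opening: 0.0003
```

```bash
python3 - <<'E'
from h import *
plan([*jig(-.069,0),.027],step=20)
E
```

```text
t 2.42 tcp [0.4102 0.1339 0.032 ] jig mm [-100.     2.3] zang -175.02 F [0.1 0.1 0.8] open 0.3 q [ 45.  11. -44.   0. -34. -40.]
[  3.5   1.6 -19.6] 0.2
[  2.    0.9 -11.3] -0.0
[0. 0. 0.] 0.0
[0. 0. 0.] -0.0
[0. 0. 0.] -0.0
```

Request:
{"api": "arm_command", "payload": {
  "commands": [5, 1, -6, 0, 0, 1, 0, -8, 0, 0, 0, 0, -8, 0, 0, 0, 0, -5, 0, 0, 0, 0, 0, 0, 0]
}}

```text
clock: 3.05
tool_pos: [0.4417, 0.1373, 0.0297]
orientation: [-144.4, 88.4, 40.6]
force: [-0.4, -1.2, -0.3]
opening: 0.0003
```

```bash
cat >> h.py <<'E'
def brace(t):
    """far/near long edges of brace top in top view, jig mm, via its beech colour in the channel"""
    hsv=cv2.cvtColor(t["frame"],cv2.COLOR_BGR2HSV);out=[]
    for y in(-.03,-.025,.025,.03):
        xs=np.arange(-.08,0,.0005);ok=[]
        for x in xs:
            u,v=pix(t,[*jig(x,y),.034]);c=cv2.getRectSubPix(hsv,(1,1),(u,v))[0,0];ok.append(c[1]>75 and c[2]>120)
        k=xs[np.array(ok)]*1e3;out.append((y*1e3,k.min().round(1) if len(k) else None,k.max().round(1) if len(k) else None,len(k)))
    print("brace edges",out)
E
python3 - <<'E'
from h import *
plan([*jig(-.069,0),.028],step=10)
print("toolx",rot(get_obs())[:,0].round(4))
t=snapshot("top");brace(t)
E
```

```text
t 3.05 tcp [0.4417 0.1373 0.0297] jig mm [-68.3   3. ] zang -174.99 F [-0.4 -1.2 -0.3] open 0.3 q [ 42.  13. -41.   0. -34. -37.]
[1.7 3.  0.8] 0.2
[0. 0. 0.] -0.0
[0. 0. 0.] 0.0
[0. 0. 0.] -0.0
[0. 0. 0.] -0.0
toolx [ 0.0215  0.0185 -0.9996]
brace edges [(-30.0, None, None, 0), (-25.0, None, None, 0), (25.0, None, None, 0), (30.0, None, None, 0)]
```

Request:
{"api": "arm_command", "payload": {
  "commands": [-4, 0, 15, 0, 0, -30, 0, 10, 0, 0, -40, 0, 0, 0, 60, -20, 0, 0, 0, 100, 0, 0, 0, 0, 100]
}}

```text
clock: 3.72
tool_pos: [0.4084, 0.131, 0.1251]
orientation: [-142.9, 88.6, 42.1]
force: [-0.1, 0.8, -0.7]
opening: 0.0246
```

```bash
python3 - <<'E'
from h import *
plan([*jig(-.009,0),.12],step=20)
print("toolx",rot(get_obs())[:,0].round(4))
t=snapshot("top");s=snapshot("scene");brace(t)
a=cv2.resize(t["frame"][225:335,260:400],None,fx=3,fy=3,interpolation=cv2.INTER_CUBIC)
b=cv2.resize(s["frame"][160:305,290:450],None,fx=2.5,fy=2.5,interpolation=cv2.INTER_CUBIC)
h=max(len(a),len(b));c=[cv2.copyMakeBorder(i,0,h-len(i),0,0,0) for i in(a[:,:390],b)]
cv2.imwrite("pics/c.png",np.hstack(c))
E
```

```text
t 3.73 tcp [0.4084 0.131  0.1251] jig mm [-102.    -0.5] zang -175.0 F [-0.1  0.8 -0.7] open 24.6 q [ 44.   2. -38.   0. -49. -39.]
[  1.5  -0.  -19.9] 0.2
[  1.5  -0.1 -19.9] -0.0
[  1.5  -0.1 -19.9] 0.0
[  1.5  -0.1 -19.9] -0.0
[  1.   -0.1 -13.1] -0.0
toolx [ 0.0183  0.0165 -0.9997]
brace edges [(-30.0, None, None, 0), (-25.0, None, None, 0), (25.0, None, None, 0), (30.0, None, None, 0)]
```

View pics/c.png

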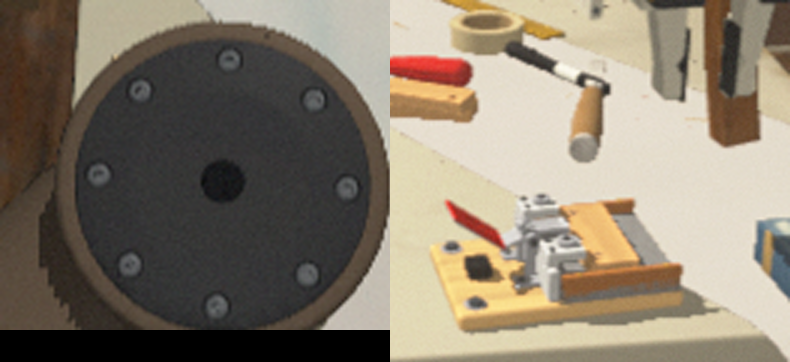

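```bash
python3 - <<'E'
from h import *
s=snapshot("scene")
# sanity with the initial picture: rear-left corner of brace there
for n,u,v in(("init rearL",300+640/6.5,225+247/6.5),("now rearL",290+(638-390)/2.5,160+262/2.5),("now rearR",290+(606-390)/2.5,160+204/2.5)):
    print(n,(injig(onz(s,u,v,.034))*1e3).round(1))
for x in(-53,-51,-49,-47): print(x,np.round(pix(s,[*jig(x/1e3,.042),.034]),1),np.round(pix(s,[*jig(x/1e3,-.042),.034]),1))
crop(s,340,225,70,55,11,"pics/d.png")
E
```

```text
init rearL [-68.   45.3]
now rearL [-52.  48.]
now rearR [-55.9 -35.3]
-53 [388.7 263. ] [373.6 240.1]
-51 [387.4 263.1] [372.5 240.2]
-49 [386.2 263.2] [371.4 240.3]
-47 [385.  263.3] [370.2 240.4]
```

View pics/d.png

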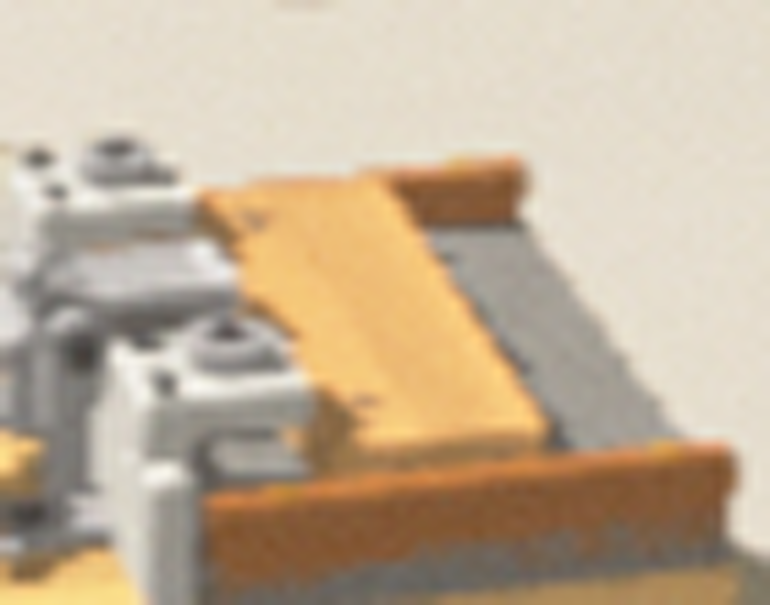

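Request:
{"api": "arm_command", "payload": {
  "commands": [0, 0, -15, 0, 100, 1, 0, -20, 0, 100, 1, 0, -20, 0, 100, 1, 0, -15, 0, 100, 0, 0, -5, 0, 100]
}}

```text
clock: 4.5
tool_pos: [0.4876, 0.1363, 0.1174]
orientation: [-142.2, 89.2, 42.8]
force: [-0.3, -1.1, 0.5]
opening: 0.085
```

```bash
python3 - <<'E'
from h import *
plan([*jig(-.013,0),.12],step=15)
print("toolx",rot(get_obs())[:,0].round(4),get_obs()["moment"].round(2))
E
```

```text
t 4.5 tcp [0.4876 0.1363 0.1174] jig mm [-22.7  -1.8] zang -175.03 F [-0.3 -1.1  0.5] open 85.0 q [ 38.  10. -29.  -0. -50. -33.]
[-2.4 -1.8 -9.7] 0.2
[0. 0. 0.] -0.0
[0. 0. 0.] 0.0
[0. 0. 0.] -0.0
[0. 0. 0.] -0.0
toolx [ 0.0107  0.0099 -0.9999] [ 0.01  0.05 -0.02]
```

Request:
{"api": "arm_command", "payload": {
  "commands": [0, -2, -7, 0, 100, 5, 0, 0, 0, 100, 20, 0, 0, 0, 100, 5, 0, 0, 0, 100]
}}

```text
clock: 5.0
tool_pos: [0.4946, 0.1392, 0.0864]
orientation: [-140.6, 89.2, 44.3]
force: [-0.5, -0.6, 0.6]
opening: 0.0877
```

```bash
python3 - <<'E'
from h import *
plan([*jig(-.013,0),.075],step=15)
print("toolx",rot(get_obs())[:,0].round(4))
E
```

```text
t 5.0 tcp [0.4946 0.1392 0.0864] jig mm [-15.4   0.5] zang -175.06 F [-0.5 -0.6  0.6] open 87.7 q [ 38.  13. -31.  -0. -46. -33.]
[11.4  0.6 -2.3] 0.1
[0. 0. 0.] -0.0
[0. 0. 0.] 0.0
[0. 0. 0.] -0.0
[0. 0. 0.] -0.0
toolx [ 0.0104  0.0101 -0.9999]
```

Request:
{"api": "arm_command", "payload": {
  "commands": [10, 1, -2, 0, 100, 8, 0, 0, 0, 100, 6, 0, 0, 0, 100, 5, 0, 0, 0, 100, 0, 0, 0, 0, 100]
}}

```text
clock: 5.62
tool_pos: [0.4971, 0.1389, 0.0563]
orientation: [-141.7, 89.1, 43.3]
force: [-0.8, -0.3, 0.1]
opening: 0.0878
```

```bash
python3 - <<'E'
from h import *
plan([*jig(-.013,0),.028],step=15)
print("toolx",rot(get_obs())[:,0].round(4))
E
```

```text
t 5.62 tcp [0.4971 0.1389 0.0563] jig mm [-13.   -0.1] zang -175.02 F [-0.8 -0.3  0.1] open 87.8 q [ 37.  16. -32.  -0. -41. -32.]
[15.   0.1  0.2] 0.2
[13.3  0.1  0.2] -0.0
[0. 0. 0.] 0.0
[0. 0. 0.] -0.0
[0. 0. 0.] -0.0
toolx [ 0.0111  0.0104 -0.9999]
```

Request:
{"api": "arm_command", "payload": {
  "commands": [7, 0, 0, 0, 100, 6, 0, 0, 0, 100, 5, 0, 0, 0, 100, 4, 0, 0, 0, 100, 0, 0, 0, 0, 100]
}}

```text
clock: 6.25
tool_pos: [0.498, 0.1395, 0.0336]
orientation: [-143.4, 89.0, 41.6]
force: [-1.2, 0.2, 3.3]
opening: 0.0875
```

```bash
python3 - <<'E'
from h import *
plan([*jig(-.013,0),.028],step=15)
print("toolx",rot(get_obs())[:,0].round(4))
s=snapshot("scene");crop(s,290,180,150,112,5.2,"pics/e.png")
E
```

```text
t 6.25 tcp [0.498  0.1395 0.0336] jig mm [-12.    0.5] zang -175.0 F [-1.2  0.2  3.3] open 87.5 q [ 37.  18. -33.  -0. -38. -32.]
[5.6 0.5 1.1] 0.2
[0. 0. 0.] -0.0
[0. 0. 0.] 0.0
[0. 0. 0.] -0.0
[0. 0. 0.] -0.0
toolx [ 0.0126  0.0112 -0.9999]
```

View pics/e.png

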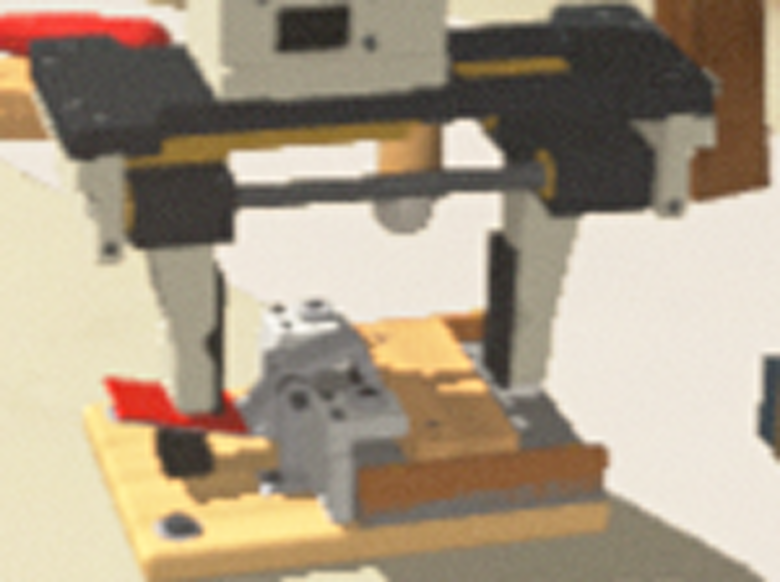

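Request:
{"api": "arm_command", "payload": {
  "commands": [4, 0, 0, 0, 100, 3, 0, 0, 0, 100, 2, 0, 0, 0, 100, 0, 0, 0, 0, 100]
}}

```text
clock: 6.8
tool_pos: [0.4969, 0.1392, 0.0262]
orientation: [-142.9, 89.1, 42.1]
force: [-3.9, -0.6, 6.6]
opening: 0.0873
```

```bash
python3 - <<'E'
from h import *
plan([*jig(-.000,0),.0275],step=5)
print("toolx",rot(get_obs())[:,0].round(4))
E
```

```text
t 6.8 tcp [0.4969 0.1392 0.0262] jig mm [-13.1   0.3] zang -174.95 F [-3.9 -0.6  6.6] open 87.3 q [ 37.  18. -34.  -0. -37. -32.]
[-0.4  0.1 -5. ] 0.2
[-0.4  0.1 -5. ] -0.0
[-0.3  0.1 -3.2] 0.0
[0. 0. 0.] -0.0
[0. 0. 0.] -0.0
toolx [ 0.0117  0.0106 -0.9999]
```

Request:
{"api": "arm_command", "payload": {
  "commands": [0, 0, -2, 0, 96, 0, 0, -2, 0, 92, 0, 0, -2, 0, 88, 0, 0, -2, 0, 86, 0, 0, 0, 0, 86]
}}

```text
clock: 7.42
tool_pos: [0.5042, 0.1396, 0.0269]
orientation: [-142.2, 89.1, 42.8]
force: [-0.9, -0.4, 3.8]
opening: 0.0757
```

```bash
python3 - <<'E'
from h import *
o=plan([*jig(-.000,0),.0265],step=5,n=1)
o=get_obs();x=injig(o["tool_pos"])[0]*1e3;print("B inner",x-o["opening"]*500,"A inner",x+o["opening"]*500,rot(o)[:,0].round(4))
E
```

```text
t 7.42 tcp [0.5042 0.1396 0.0269] jig mm [-5.8  0.1] zang -174.93 F [-0.9 -0.4  3.8] open 75.7 q [ 37.  19. -33.  -0. -38. -32.]
[ 0.4  0.1 -5. ] 0.3
B inner -43.698686617224205 A inner 32.02122621441652 [ 0.0112  0.0104 -0.9999]
```

Request:
{"api": "arm_command", "payload": {
  "commands": [0.5, 0, -1.5, 0, 83, 0.5, 0, -1.5, 0, 80, 0.3, 0, -1.5, 0, 77, 0.3, 0, -1, 0, 76, 0.3, 0, 0, 0, 76]
}}

```text
clock: 8.05
tool_pos: [0.5086, 0.1399, 0.0263]
orientation: [-140.0, 89.2, 45.1]
force: [-3.4, -0.5, 8.8]
opening: 0.0664
```

```bash
python3 - <<'E'
from h import *
o=plan([*jig(-.000,0),.0265],step=5,n=1)
o=get_obs();x=injig(o["tool_pos"])[0]*1e3;print("B inner",x-o["opening"]*500,"A inner",x+o["opening"]*500,rot(o)[:,0].round(4))
E
```

```text
t 8.05 tcp [0.5086 0.1399 0.0263] jig mm [-1.4  0. ] zang -174.89 F [-3.4 -0.5  8.8] open 66.4 q [ 37.  19. -32.  -0. -38. -31.]
[-0.2  0.  -1.4] 0.3
B inner -34.59181406884624 A inner 31.821670113753505 [ 0.0099  0.0099 -0.9999]
```

Now only translate, watching Fx for the fence.

Request:
{"api": "arm_command", "payload": {
  "commands": [0, 0, -1.5, 0, 76, 0, 0, -1.5, 0, 76, 0, 0, 0, 0, 76]
}}

```text
clock: 8.43
tool_pos: [0.5108, 0.1399, 0.0265]
orientation: [-137.9, 89.3, 47.2]
force: [-2.9, -0.7, 5.3]
opening: 0.0666
```

```bash
python3 - <<'E'
from h import *
state()
o=get_obs();x=injig(o["tool_pos"])[0]*1e3;print("B inner",x-o["opening"]*500,"A inner",x+o["opening"]*500,rot(o)[:,0].round(4))
s=snapshot("scene");crop(s,290,180,150,112,5.2,"pics/f.png")
E
```

```text
t 8.43 tcp [0.5108 0.1399 0.0265] jig mm [ 0.8 -0.1] zang -174.88 F [-2.9 -0.7  5.3] open 66.6 q [ 36.  19. -32.  -0. -38. -31.]
B inner -32.5082042116797 A inner 34.14132346221615 [ 0.0089  0.0096 -0.9999]
```

Request:
{"api": "arm_command", "payload": {
  "commands": [0, 0, -1.5, 0, 76, 0, 0, -1.5, 0, 76]
}}

```text
clock: 8.72
tool_pos: [0.5123, 0.1398, 0.0264]
orientation: [-130.7, 89.4, 54.4]
force: [-11.2, 4.9, 11.5]
opening: 0.0665
```

```bash
python3 - <<'E'
from h import *
state()
o=get_obs();x=injig(o["tool_pos"])[0]*1e3;print("B inner",x-o["opening"]*500,"A inner",x+o["opening"]*500,rot(o)[:,0].round(4))
s=snapshot("scene");crop(s,290,180,150,112,5.2,"pics/f.png")
E
```

```text
t 8.72 tcp [0.5123 0.1398 0.0264] jig mm [ 2.2 -0.4] zang -174.9 F [-11.2   4.9  11.5] open 66.5 q [ 36.  20. -32.  -0. -38. -31.]
B inner -31.02274251095398 A inner 35.49954596197962 [ 0.0063  0.0088 -0.9999]
```

View pics/f.png

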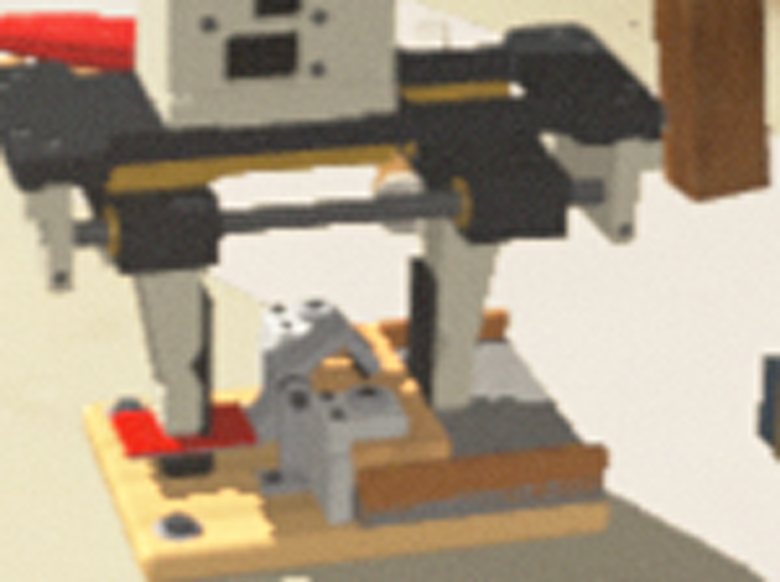

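Request:
{"api": "arm_command", "payload": {
  "commands": [0, 0, 0, 0, 76, 0, 0, 1.5, 0, 76, 0, 0, 1, 0, 76, 0, 0, 0, 0, 76]
}}

```text
clock: 9.28
tool_pos: [0.5115, 0.1404, 0.0271]
orientation: [-138.3, 89.2, 46.9]
force: [0.3, -1.6, 3.6]
opening: 0.0665
```

```bash
python3 - <<'E'
from h import *
state()
o=get_obs();x=injig(o["tool_pos"])[0]*1e3;print("B inner",x-o["opening"]*500,"A inner",x+o["opening"]*500,rot(o)[:,0].round(4))
s=snapshot("scene")
for n,(u,v) in dict(rearL=(290+450/5.2,180+432/5.2),).items(): print(n,(injig(onz(s,u,v,.034))*1e3).round(1))
E
```

```text
t 9.28 tcp [0.5115 0.1404 0.0271] jig mm [1.5 0.3] zang -174.85 F [ 0.3 -1.6  3.6] open 66.5 q [ 36.  19. -32.  -0. -38. -31.]
B inner -31.739351606709434 A inner 34.78949320331 [ 0.0095  0.0102 -0.9999]
rearL [-34.3  38.5]
```

Request:
{"api": "arm_command", "payload": {
  "commands": [-3, 0, 0.5, 0, 76, -4, 0, 0, 0, 76, -4, 0, 0, 0, 76, -6, 0, 0, 0, 76, -15, 0, 0, 0, 76]
}}

```text
clock: 9.95
tool_pos: [0.5088, 0.1393, 0.0591]
orientation: [-128.0, 89.4, 57.1]
force: [1.3, -0.0, -0.0]
opening: 0.0666
```

Request:
{"api": "arm_command", "payload": {
  "commands": [-25, 0, 0, 0, 76, -30, 0, 0, 0, 76, -30, 0, 15, 0, 76, 0, 0, 50, 0, 76, 0, 0, 55, 0, 76]
}}

```text
clock: 10.58
tool_pos: [0.3892, 0.1283, 0.1507]
orientation: [-135.5, 89.3, 49.5]
force: [-0.8, 1.2, 1.5]
opening: 0.0664
```

```bash
python3 - <<'E'
from h import *
state()
s=snapshot("scene");t=snapshot("top");brace(t)
b=cv2.resize(s["frame"][215:300,295:415],None,fx=6.5,fy=6.5,interpolation=cv2.INTER_CUBIC)
cv2.imwrite("pics/g.png",b);cv2.imwrite("pics/gt.png",t["frame"])
E
```

```text
t 10.57 tcp [0.3892 0.1283 0.1507] jig mm [-121.3   -1.5] zang -175.02 F [-0.8  1.2  1.5] open 66.4 q [ 46.  -2. -38.  -0. -53. -41.]
brace edges [(-30.0, None, None, 0), (-25.0, None, None, 0), (25.0, None, None, 0), (30.0, None, None, 0)]
```

View pics/g.png

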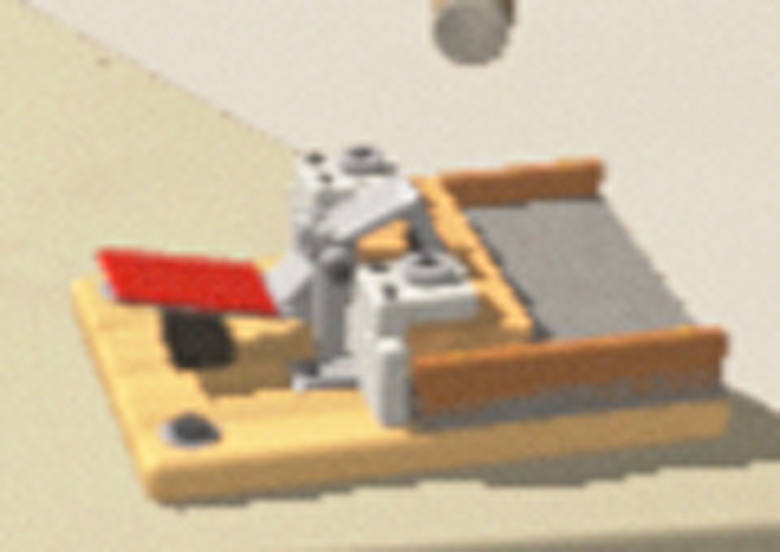

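Request:
{"api": "arm_command", "payload": {
  "commands": [0, -50, 0, 0, 76, 0, -60, 0, 0, 76, 0, -60, 0, 0, 76, 0, -60, 0, 0, 76, 0, -60, 0, 0, 76]
}}

```text
clock: 11.3
tool_pos: [0.3592, 0.4212, 0.1613]
orientation: [-129.6, 88.8, 55.3]
force: [0.9, 0.1, 0.4]
opening: 0.0667
```

```bash
python3 - <<'E'
from h import *
state()
t=snapshot("top");brace(t);hsv=cv2.cvtColor(t["frame"],cv2.COLOR_BGR2HSV)
for y in(-.036,-.014,.012,.034):
    print(y,[(x,*hsv[tuple(np.round(pix(t,[*jig(x/1e3,y),.034])[::-1]).astype(int))].tolist()) for x in range(-44,-14,2)])
m=cv2.inRange(hsv,(0,150,60),(8,255,255))|cv2.inRange(hsv,(172,150,60),(180,255,255))
n,l,st,c=cv2.connectedComponentsWithStats(m)
print([(st[i].tolist(),c[i].round(1).tolist()) for i in range(1,n) if st[i,4]>60 and c[i][1]<320 and c[i][0]<400])
i=cv2.imread("pics/top0.png");d=cv2.absdiff(i,t["frame"]).max(2)
for nm,(u,v,w,h) in dict(jar=(308,120,34,42),spool=(298,162,28,32),carton=(283,352,50,40)).items():print(nm,d[v:v+h,u:u+w].mean())
E
```

```text
t 11.3 tcp [0.3592 0.4212 0.1613] jig mm [-126.7  292.9] zang -175.11 F [0.9 0.1 0.4] open 66.7 q [ 70.  11. -21.   0. -56. -65.]
brace edges [(-30.0, np.float64(-32.5), np.float64(-25.0), 16), (-25.0, np.float64(-32.5), np.float64(-25.0), 16), (25.0, np.float64(-33.0), np.float64(-24.5), 18), (30.0, np.float64(-33.5), np.float64(-26.5), 15)]
-0.036 [(-44, 15, 16, 98), (-42, 15, 16, 65), (-40, 20, 11, 67), (-38, 45, 8, 66), (-36, 0, 0, 66), (-34, 14, 58, 75), (-32, 15, 134, 137), (-30, 16, 140, 201), (-28, 17, 141, 203), (-26, 16, 136, 200), (-24, 17, 142, 162), (-22, 17, 146, 105), (-20, 16, 140, 106), (-18, 16, 77, 99), (-16, 15, 7, 149)]
-0.014 [(-44, 15, 10, 98), (-42, 60, 4, 67), (-40, 30, 4, 65), (-38, 18, 18, 69), (-36, 36, 20, 65), (-34, 17, 112, 91), (-32, 16, 140, 168), (-30, 16, 135, 208), (-28, 16, 143, 200), (-26, 16, 135, 200), (-24, 17, 139, 196), (-22, 17, 139, 191), (-20, 17, 136, 193), (-18, 16, 142, 198), (-16, 16, 136, 195)]
0.012 [(-44, 30, 8, 100), (-42, 10, 11, 68), (-40, 20, 11, 67), (-38, 20, 13, 61), (-36, 19, 29, 70), (-34, 17, 95, 83), (-32, 17, 138, 172), (-30, 17, 139, 184), (-28, 17, 139, 112), (-26, 17, 137, 108), (-24, 15, 132, 110), (-22, 17, 136, 105), (-20, 16, 132, 108), (-18, 17, 136, 105), (-16, 18, 136, 101)]
0.034 [(-44, 26, 14, 124), (-42, 24, 13, 100), (-40, 18, 20, 65), (-38, 30, 7, 71), (-36, 15, 16, 65), (-34, 16, 141, 152), (-32, 16, 138, 205), (-30, 16, 137, 208), (-28, 16, 143, 166), (-26, 17, 135, 106), (-24, 16, 133, 107), (-22, 16, 142, 104), (-20, 15, 129, 105), (-18, 16, 64, 100), (-16, 15, 5, 102)]
[([312, 51, 16, 19, 217], [319.6, 60.6]), ([311, 122, 29, 28, 650], [324.8, 135.3]), ([316, 239, 15, 22, 311], [322.9, 249.7])]
jar 3.603641456582633
spool 3.2176339285714284
carton 2.9515
```

```bash
python3 - <<'E'
from h import *
t=snapshot("top");s=snapshot("scene")
hsv=cv2.cvtColor(s["frame"],cv2.COLOR_BGR2HSV)
m=cv2.inRange(hsv,(0,150,60),(8,255,255))|cv2.inRange(hsv,(172,150,60),(180,255,255))
m[:240]=0;m[280:]=0;m[:,:295]=0;m[:,360:]=0
print("scene pad centroid",np.argwhere(m).mean(0)[::-1])
for a in(.3,.38,.43,.5,.65):
    b=.65-a;x=33*np.cos(b)+12.5*np.sin(b);z=33*np.sin(b)-12.5*np.cos(b)
    p=[*jig((9+x)/1e3,0),(39+z)/1e3];print(a,np.round(pix(s,p),1),np.round(pix(t,p),1))
E
```

```text
scene pad centroid [323.27777778 258.11111111]
0.3 [322.7 254.2] [323.3 248.6]
0.38 [322.8 255.7] [323.3 249.1]
0.43 [322.9 256.7] [323.3 249.4]
0.5 [323.2 258. ] [323.3 249.9]
0.65 [324.1 260.7] [323.4 251.3]
```

```bash
python3 - <<'E'
from h import *
s=snapshot("scene");f=cv2.imread("pics/scene0.png")
hsv=cv2.cvtColor(f,cv2.COLOR_BGR2HSV)
m=cv2.inRange(hsv,(0,150,60),(8,255,255))|cv2.inRange(hsv,(172,150,60),(180,255,255))
m[:235]=0;m[280:]=0;m[:,:305]=0;m[:,360:]=0
print(np.argwhere(m).mean(0)[::-1],m.sum()/255)
b=.65;x=33*np.cos(b)+12.5*np.sin(b);z=33*np.sin(b)-12.5*np.cos(b)
print(pix(s,[*jig((9+x)/1e3,0),(39+z)/1e3]))
E
```

```text
[323.7254902  249.61764706] 102.0
(np.float64(323.5210232933659), np.float64(248.2634875554449))
```

```bash
python3 -c "
from plant import *
close_job()"
```

```text
the job is handed in; nothing more can be done
```

The brace is loaded in the jig with the clip resting on it. I handed the job in at about 11.5 s of the 54 s allowed, and no verdict is reported.

**What I did:** With the gripper shut, I slid the brace along its channel to about 5 mm short of the clip nose, so it never actually touched the nose. I then opened the gripper. One fingertip pressed the red pad down while the other pushed the brace under the raised nose. It met the fence with about 11 N of push. I eased off, lifted slowly so the nose came down on the brace, and moved the arm well clear to the left.

**Last checks:**
- **Brace position:** Its rear edge measured 32.5 to 33.5 mm in front of the fence line. That puts its centre at about -17 mm in the jig frame, within the -18.5 to -13 mm allowed. The fully-home value is -16 mm and my measurement is good to about 1–2 mm.
- **Squareness:** About 0.013 rad from the same edge, against a limit of 0.05 rad.
- **Clip angle:** About 0.43 rad, which is the nose resting on the brace. The raw scene-view reading was nearer 0.50, the upper limit; I corrected it with the offset measured on the released pad in the first picture.
- **Jar, spool and carton:** Their image regions were essentially unchanged from the first top view.
- **Not measured:** The clip angle during the push was not read directly. I judged it fully open from the fingertip height (26–27 mm) and one picture showing the pad level.

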